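# Present the notched glass plate to the label reader

### The arm

A 6-joint arm with a two-finger parallel gripper is mounted at the origin on a cart in front of the work surface, level with it; the furniture and walls round the work are solid. World frame = base frame: x ahead of the robot, y to its left, z up, the work surface at z = 0. Lengths are in m, angles in rad, forces in N, time in s.
With the tool pointing down it reaches from about 0.275 to 0.875 m from the base axis. Payload 12.5 kg.
Tool frame: the origin (TCP) lies on the centre line of the jaws, within the pads' length; the fingertips stand r.finger_overhang ahead of it and the grasp point (between the pads) lies 3 mm ahead of it (r.finger_overhang is the distance from the TCP to the fingertips, in m); z points along the fingers, y is the line along which they close (so a half turn about z gives the same grasp; the last joint's range is limited). The gripper opens to 85 mm and grips with 20 to 120 N. Pads are 22 mm wide; open, the fingers measure 114 mm over their backs; the gripper's body (76 mm by 85 mm) begins 54 mm behind the grasp point. The pads swing forward as they close: fully open they stand 13 mm farther back than shut.
Start: joints at [1.043, 0.351, 1.652, -0, 1.139, -0.085], TCP at [0.236, 0.497, 0.253] pointing down, gripper open.
Joint ranges: [-2.75, 2.75], [-0.79, 2.1], [0.01, 2.65], [-1.57, 4.71], [0.07, 3.14], [-2.87, 2.87]. Speed limits (rad/s): [2.22, 2.22, 2.79, 3.14, 3.14, 3.14].

### API

Orientations are given as a unit quaternion [x, y, z, w].
In Python, from cell import r, optics gives the robot as it stands. The module is installed in compiled form; this text tells all that it offers. Calls block until the motion is done:
- r.move_to(position, orientation): joint-space move of the TCP to a pose.
- r.move_linear(position, rot=None, vel=0.15): straight line of the TCP; rot=None keeps the orientation; vel is the mean speed in m/s.
- r.set_joints(angles): joint-space move.
- r.set_gripper(opening, squeeze=None): opening from 0.0 (shut) to 1.0 (fully open); squeeze is the grip in N (None keeps the last); returns when the fingers have stopped.
- r.sleep(seconds).
- r.inverse_kinematics(position, orientation): joint angles nearest the present ones, or None.
- optics.get_image(name): name is "scene" or "top" or "wrist"; returns a dict with "pixels" (480x640x3 uint8, red, green, blue), "depth" (480x640 float32, m along the optical axis (not along the pixel's ray), 0 where there is no reading), "fx", "fy", "cx", "cy" (pixels), "camera_from_world" (4x4, takes a point from world to camera coordinates); the wrist camera has in their place "mount" (4x4, takes a point from camera to tool coordinates, whose origin is the TCP and whose axes are the flange's). Camera axes: x right, y down, z forward; pixel columns grow to the right and rows downward; lengths in m; the calibration is good to about 2 mm. The wrist camera is an equidistant fisheye: a pixel r from the principal point sees the ray r / f radians off the axis. A picture is of the moment at which its call begins: read the wrist's pose just before it.
A pose or a line that the arm cannot do raises r.PlanningError and nothing moves.
- r.hand_in(): hands the job in; it is judged then, once.
Readings, each from a call of its own:
- r.current_t(): time.
- r.current_q(): joint angles.
- r.current_qvel(): joint speeds.
- r.current_effort(): joint torques, N m.
- r.current_tool_pos(): TCP position.
- r.current_ee_rot(): TCP orientation.
- r.current_contact_force(): force on the tool from outside, world axes, zero at the start.
- r.current_torque(): the same for the moment, N m.
- r.current_opening(): opening from 0.0 (shut) to 1.0 (fully open).
- r.current_finger_force(): force on a finger pad.
Only numpy, scipy, OpenCV 4.12 (cv2) and the standard library are available. Lean on these libraries where they do the work, as an engineer would, in place of code of your own. Each camera call takes 0.05 s, during which the arm holds its last target. There are 200 camera calls.

### The job

Two glass plates stand on edge in grey stands; find the one whose frosted end has a small corner notch and an orange label (notch up and frosted end to your right, the label faces you), and take it out by its clear glass, without the fingers touching the frosted end and leaving the plain plate in its stand. Present it to the label reader: hold the frosted end about 15 cm above the black disc on the reader's base, pointing the way the orange arrow points, with the plate tipped back about 45 degrees so that its label faces up towards the lens. Finish while still holding it there, steady, in the gripper and touching nothing else.

Things in the scene. Friction and masses are not known exactly. Their poses are not given: they have to be found in the camera images.
- plate_center (a point): Centre of the wanted rigid glass plate, 100 long, 50 high, 8 mm thick, 0.1 kg, upright on a long edge in either stand. x: to the frosted end; z: up at the start, to the notched edge 25 mm above this point. x -50 to +20 mm is clear glass; the rest is white, frosted, with a 10 mm notch in its upper outer corner. The lower 16 mm sits in the slot (1 mm play each side); the upper 34 mm is free.
- frosted_end: White frosted end of the wanted plate (part of it), 30 x 50 x 8 mm. Origin at its centre, 35 mm from the plate's centre; x outward, away from the clear glass; y to the notched long edge (up at the start); z out of the labelled face. The orange label with a white bar-code patch is on the +z face only and folds over the top edge: notch up and frosted end to your right, it faces you.
- plain_center (a point): Centre of the plain plate: same size and glass, also with one white frosted end (x axis towards it, z up), but no notch and no label. It stands in the other stand and must stay there.
- stand_a: Grey plastic stand, fixed, 120 x 64 mm base 6 mm thick, with two rails along its x axis, up to 22 mm above the worktop, and a 10 mm slot between them whose floor is 6 mm above the worktop. Origin: centre of the underside.
- stand_b: The other, identical stand.
- reader: Label reader, fixed: grey base 255 x 200 x 6 mm; origin on the worktop under the black disc; x towards its post, z up, y the way the orange arrow points. The base runs from 60 mm before the disc (-x) to 195 mm behind it. A 20 mm post, 281 mm high, stands at x = 175 mm and carries a black camera head (about 60 mm) that looks down over the disc.
- disc (a point): Centre of the black disc (60 mm across with a white rim) on top of the reader's base, 6 mm above the worktop.
- arrow_tip (a point): Tip of the orange arrow on the base, 90 mm from the disc along the reader's +y.
- lens (a point): Middle of the camera lens: 148 mm behind the disc (+x of the reader), 262 mm above the worktop.
Not all that is in view belongs to the job. Leave any green or red look-alike of the part that bears plate_center alone.

How it is judged:
On the way:
1. the notched plate is lifted clear of its stand in the fingers (height (world z) of plate_center above 0.08 m and contact force between the fingers and plate above 0.5 N), for 0.2 s.
At the end, for the whole second after the job is handed in: Gripper holds the notched plate still, clear of the reader: frosted end within 40 mm of the disc sideways, 100-220 mm above the worktop, along the arrow within 0.4 rad; label within 60 deg of up, lens at least 80 mm before its face; plain plate within 20 mm of its place (horizontal distance between frosted_end and disc below 0.04 m and height (world z) of frosted_end between 0.1 and 0.22 m and angle between frosted_end's own z axis and vertical below 1.05 rad and z of lens in the frame of frosted_end above 0.08 m and x of arrow_tip in the frame of frosted_end above 0.03 m and angle between the x axis of frosted_end and the y axis of reader, either way round below 0.4 rad and contact force between the fingers and plate above 0.5 N and contact force between plate and reader below 0.2 N and linear speed of frosted_end below 0.03 m/s and distance of plain_center from where it was at the start of the episode below 0.02 m); the arm keeps its last pose, push and grip.
It fails at once if the fingers press on the frosted end (contact force between the fingers and frosted_end above 0.5 N).
It fails at once if the plain plate is taken out or shifted (distance of plain_center from where it was at the start of the episode above 0.03 m).
It also fails if it takes over 38 s, if anything falls off the work surface, if the arm or the gripper's body presses on something with over 40 N, if the wrist force passes 120 N, or if a joint passes its speed limit or range.

## Working session

There is one attempt and no reset: what is moved stays moved. The work goes in short steps, each a Python script; the robot and the scene stay as the last script left them, time stands still between calls to the robot, and variables do not carry over. Pictures are saved under pics/ and viewed, at most 10 in all, crops included, and the job is handed in when it is done.

```bash
mkdir -p pics; cat > h.py <<'E'
import numpy as np, cv2
from cell import r, optics
def cloud(im):
    d=im["depth"]; v,u=np.mgrid[:480,:640]
    P=np.stack([(u-im["cx"])/im["fx"]*d,(v-im["cy"])/im["fy"]*d,d,np.ones_like(d)],-1)
    return (P@np.linalg.inv(im["camera_from_world"]).T)[...,:3]
def ray(im,u,v,z):
    T=np.linalg.inv(im["camera_from_world"]); d=T[:3,:3]@[(u-im["cx"])/im["fx"],(v-im["cy"])/im["fy"],1]
    return T[:3,3]+d*(z-T[2,3])/d[2]
E
python3 - <<'E'
from h import *
import pickle
D={}
for n in("scene","top"):
    D[n]=im=optics.get_image(n); cv2.imwrite(f"pics/{n}.png",im["pixels"][...,::-1])
    T=np.linalg.inv(im["camera_from_world"]);print(n,T[:3,3].round(3),T[:3,2].round(3),im["fx"])
pickle.dump(D,open("d.pkl","wb")); print(r.finger_overhang,r.current_ee_rot(),r.current_t())
E
```

```text
scene [ 0.042 -1.288  1.003] [ 0.337  0.758 -0.558] 548.7645248470786
top [ 0.374 -0.127  1.265] [ 0.158 -0.011 -0.987] 483.35138947304756
0.022 [ 2.19622483e-01  9.75584804e-01 -4.82298357e-04 -1.48383750e-04] 0.1
```

View pics/scene.png

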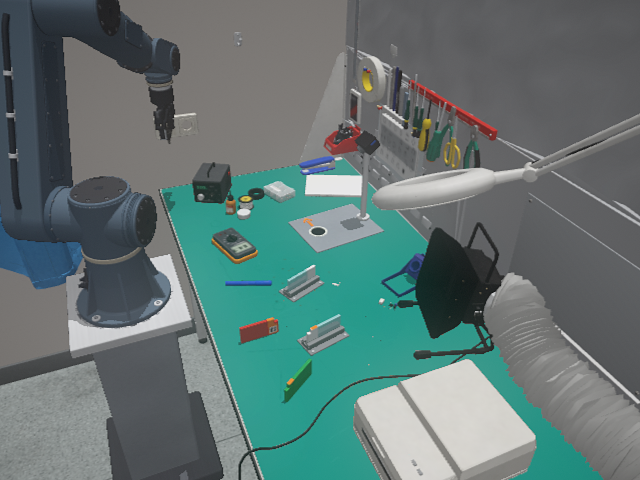

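View pics/top.png

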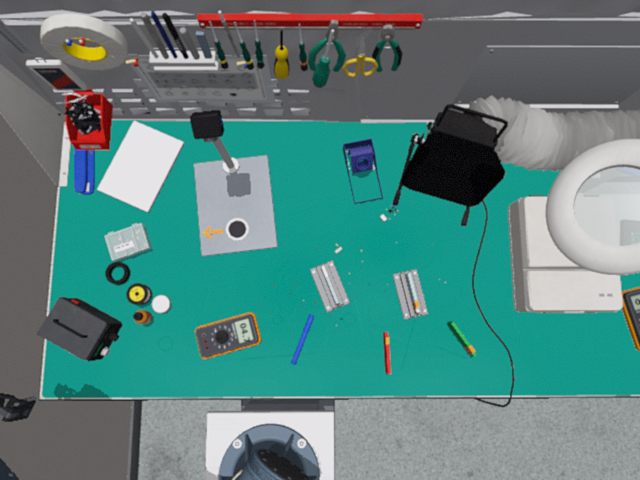

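The wanted plate seems to be in the stand at top (410,293) and scene (323,332). The other stand is at top (329,286), the disc at top (237,230), and the arrow points left (+y). I'll zoom in and measure.

```bash
python3 - <<'E'
from h import *
import pickle
D=pickle.load(open("d.pkl","rb"))
a=D["scene"]["pixels"][305:360,285:360,::-1]; b=D["top"]["pixels"][260:325,375:450,::-1]; c=D["scene"]["pixels"][260:305,270:335,::-1]
f=lambda x:cv2.resize(x,(395,290),interpolation=cv2.INTER_CUBIC)
cv2.imwrite("pics/c.png",np.vstack([np.hstack([f(a),f(b)]),np.hstack([f(c),f(D["top"]["pixels"][255:320,295:370,::-1])])]))
im=D["top"]; P=cloud(im); hsv=cv2.cvtColor(im["pixels"],cv2.COLOR_RGB2HSV)
for n,(u0,u1,v0,v1) in dict(a=(385,435,262,325),b=(305,355,255,318)).items():
    Q=P[v0:v1,u0:u1]; h=hsv[v0:v1,u0:u1]
    # stand: not teal
    m=(h[...,1]<90)|(np.abs(h[...,0].astype(int)-83)>15)
    m=m.astype(np.uint8); k,l,s,_=cv2.connectedComponentsWithStats(m); i=1+s[1:,4].argmax()
    z=Q[...,2]; 
    print(n,s[i],cv2.minAreaRect(np.argwhere(l==i)[:,::-1].astype(np.float32)), "z pct",np.percentile(z[l==i],[5,25,50,75,90,98]).round(3))
    low=(l==i)&(z<0.03); pts=Q[low][:,:2].astype(np.float32)
    print(" stand rect",cv2.minAreaRect(pts))
    hi=(l==i)&(z>0.03)&(z<.08); q=Q[hi]
    if len(q)>5: print(" hi",len(q),q.mean(0).round(3),q.min(0).round(3),q.max(0).round(3))
    o=(h[...,0]<22)&(h[...,1]>110)&(l==i); print(" orange",o.sum(),Q[o].mean(0).round(3) if o.any() else '', [ (np.argwhere(o).mean(0)[::-1]+[u0,v0])] if o.any() else '')
o=(hsv[...,0]<22)&(hsv[...,1]>130); o[:, :190]=0;o[:,280:]=0;o[:200]=0;o[255:]=0
p=np.argwhere(o); print("arrow",len(p),ray(im,*p.mean(0)[::-1],.006), ray(im,*p[p[:,1].argmin()][::-1],.006))
g=im["pixels"][212:250,218:258].max(-1)<70; p=np.argwhere(g); print("disc",len(p),ray(im,*(p.mean(0)[::-1]+[218,212]),.006))
E
```

```text
a [   8    7   35   51 1174] ((24.911766052246094, 31.647058486938477), (47.2944450378418, 25.223705291748047), 75.96376037597656) z pct [0.002 0.006 0.011 0.023 0.053 0.059]
 stand rect ((0.44592759013175964, -0.36013656854629517), (0.12173634022474289, 0.06737547367811203), 12.491751670837402)
 hi 205 [ 0.447 -0.358  0.051] [ 0.397 -0.374  0.03 ] [ 0.494 -0.345  0.061]
 orange 32 [ 0.417 -0.364  0.05 ] [array([415.46875, 304.21875])]
b [   5    5   40   52 1169] ((24.36206817626953, 30.655170440673828), (46.795223236083984, 25.068870544433594), 68.19859313964844) z pct [0.002 0.005 0.01  0.022 0.053 0.059]
 stand rect ((0.4670950174331665, -0.15015584230422974), (0.12152215093374252, 0.06557157635688782), 21.762344360351562)
 hi 144 [ 0.466 -0.15   0.054] [ 0.42  -0.17   0.031] [ 0.513 -0.128  0.062]
 orange 0  
arrow 72 [0.61005985 0.161121   0.006     ] [0.61203461 0.1805933  0.006     ]
disc 175 [0.61790199 0.09423702 0.006     ]
```

View pics/c.png

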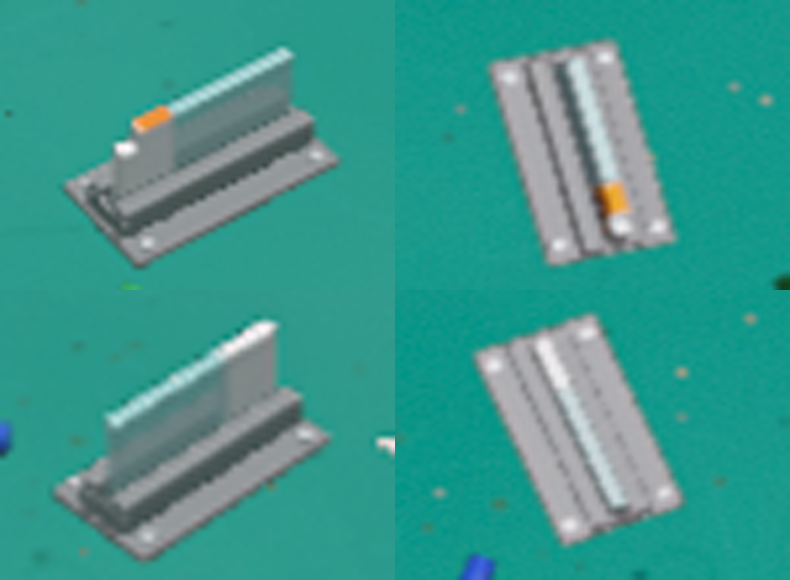

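The notched plate is in stand A. Its orange label end points at the robot, and the labelled face looks to +y. Next I'll plan the poses, check IK for both grasp signs, and go above the plate for a wrist look.

```bash
cat >> h.py <<'E'
from scipy.spatial.transform import Rotation as R
import pickle
def quat(y,z): return R.from_matrix(np.c_[np.cross(y,z),y,z]).as_quat()
Z=np.array([0,0,1.])
def grasp(c,ang,s,h=0.046,gx=-0.012):
    "c plate centre xy, ang direction of frosted end"
    f=np.array([np.cos(ang),np.sin(ang),0]); n=np.cross(f,Z)
    p=np.array([*c,0])+gx*f; p[2]=h+.003
    return p,quat(s*n,-Z)
def final(disc,ya,s,h=0.046,gx=-0.012,H=.156):
    Y=np.array([np.cos(ya),np.sin(ya),0]); X=np.cross(Y,Z); n=(X+Z)/2**.5; fy=np.cross(n,Y)
    p=np.array([disc[0],disc[1],H])+(gx-.035)*Y+(h-.031+.003)*fy
    return p,quat(s*n,-fy)
E
python3 - <<'E'
from h import *
im=pickle.load(open("d.pkl","rb"))["top"]
a=ray(im,409.5,273.9,.056); b=ray(im,417.9,311.1,.054); c=(a+b)/2; d=b-a; ang=np.arctan2(d[1],d[0]); print(a,b,c,np.hypot(*d[:2]),np.degrees(ang))
L,Q=ray(im,202,255,.006),ray(im,277,247,.006); ya=np.arctan2(*(L-Q)[1::-1]); print("reader y",np.degrees(ya))
disc=[.618,.094]
for s in(1,-1):
    for p,q in(grasp(c,ang,s,.16),grasp(c,ang,s),final(disc,ya,s)):
        j=r.inverse_kinematics(p,q); print(s,p.round(3),None if j is None else np.round(j,2))
E
```

```text
[ 0.49202097 -0.35070376  0.056     ] [ 0.39935939 -0.36911891  0.054     ] [ 0.44569018 -0.35991133  0.055     ] 0.09447373910233114 -168.75974787353226
reader y 96.05738262199051Traceback (most recent call last):
  File "<stdin>", line 7, in <module>
  File "h.py", line 17, in grasp
    p=np.array([*c,0])+gx*f; p[2]=h+.003
      ~~~~~~~~~~~~~~~~^~~~~
ValueError: operands could not be broadcast together with shapes (4,) (3,)
```

```bash
python3 - <<'E'
from h import *
c=[.446,-.360]; ang=np.radians(-168.2); ya=np.radians(96); disc=[.618,.094]; ok={}
for s in(1,-1):
    L=[]
    for p,q in(grasp(c,ang,s,.16),grasp(c,ang,s),final(disc,ya,s)):
        j=r.inverse_kinematics(p,q); L.append(j); print(s,p.round(3),None if j is None else np.round(j,2))
    ok[s]=all(x is not None for x in L) and abs(L[2][5]-L[1][5])
print(ok)
s=min((k for k in ok if ok[k] is not False),key=lambda k:ok[k])
p,q=grasp(c,ang,s,.18); print(s)
r.move_to(p,q)
T=np.eye(4);T[:3,:3]=R.from_quat(r.current_ee_rot()).as_matrix();T[:3,3]=r.current_tool_pos()
im=optics.get_image("wrist"); im["T"]=T@im["mount"]; pickle.dump(im,open("w.pkl","wb"))
cv2.imwrite("pics/w.png",im["pixels"][...,::-1]); print(r.current_t(),im["mount"].round(3),im["fx"],im["cx"],im["cy"])
E
```

```text
1 [ 0.458 -0.358  0.163] [-0.74  0.51  1.65 -0.    0.98 -2.52]
1 [ 0.458 -0.358  0.049] [-0.74  0.68  1.7  -0.    0.76 -2.52]
1 [0.61  0.046 0.169] [-0.04  0.41  2.05  2.32  0.14 -2.43]
-1 [ 0.458 -0.358  0.163] [-0.74  0.51  1.65 -0.    0.98  0.62]
-1 [ 0.458 -0.358  0.049] [-0.74  0.68  1.7  -0.    0.76  0.62]
-1 [0.61  0.046 0.169] [-0.04  0.41  2.05  2.32  0.14  0.71]
{1: np.float64(0.08640656538745262), -1: np.float64(0.08640656538745262)}
1
3.25 [[ 0.    -0.948 -0.319  0.082]
 [ 1.     0.    -0.    -0.   ]
 [ 0.    -0.319  0.948 -0.122]
 [ 0.     0.     0.     1.   ]] 371.64829954431775 320.60650502665857 244.83559327412365
```

View pics/w.png

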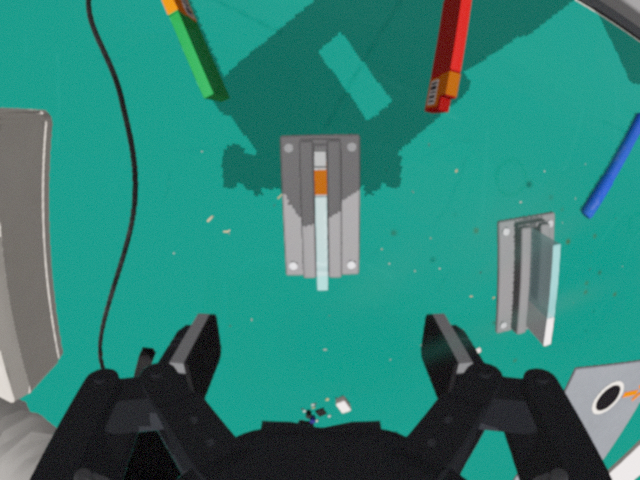

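The wrist view shows the plate's top edge running from (320,152) at the notch to (322,290) at the clear end, with the orange/clear boundary near (320.5,195). It is well centred between the fingers. I'll cast rays for the residual, then grasp and lift.

```bash
cat >> h.py <<'E'
def fray(im,u,v,z):
    d=np.array([u-im["cx"],v-im["cy"]]); rr=np.hypot(*d); th=rr/im["fx"]
    k=im["T"][:3,:3]@[*(d/rr*np.sin(th)),np.cos(th)]; t=im["T"][:3,3]
    return t+k*(z-t[2])/k[2]
E
python3 - <<'E'
from h import *
im=pickle.load(open("w.pkl","rb")); px=im["pixels"].astype(int); h=cv2.cvtColor(im["pixels"],cv2.COLOR_RGB2HSV)
o=np.argwhere((h[160:215,300:345,0]<22)&(h[160:215,300:345,1]>110))+[160,300]
g=px[200:300,305:340]; m=(h[200:300,305:340,2]>170)&(h[200:300,305:340,1]>15)&(h[200:300,305:340,1]<70)
k,l,st,_=cv2.connectedComponentsWithStats(m.astype(np.uint8)); i=1+st[1:,4].argmax(); G=np.argwhere(l==i)+[200,305]
print("orange",o.min(0),o.max(0),"glass",G.min(0),G.max(0))
rows=np.unique(G[:,0])[3:-3]; W=np.array([fray(im,G[G[:,0]==v,1].mean(),v,.056) for v in rows])
d=np.linalg.svd(W[:,:2]-W[:,:2].mean(0))[2][0]; d*=-np.sign(d[0]); ang=np.arctan2(d[1],d[0])
A=fray(im,320.5,o[:,0].max()+.5,.056)[:2]; B=fray(im,321.7,G[:,0].max()+.5,.056)[:2]
m=W[:,:2].mean(0); tA,tB=(A-m)@d,(B-m)@d; c=m+d*((tA+tB)/2+.015)
print(np.degrees(ang),"clear length",tA-tB,"centre",c)
np.save("c.npy",[*c,ang])
E
```

```text
orange [170 314] [193 327] glass [200 315] [289 327]
-166.9815403513692 clear length 0.07162477477756864 centre [ 0.44396    -0.36008483]
```

```bash
python3 - <<'E'
from h import *
c=np.load("c.npy"); ang=np.radians(-167.4)
p,q=grasp(c[:2],ang,1,.046)
r.move_to(p+[0,0,.06],q); r.move_linear(p,vel=.1)
r.set_gripper(0.0,30); r.sleep(.2)
print(r.current_opening(),r.current_finger_force(),r.current_contact_force())
r.move_linear(p+[0,0,.16],vel=.12); r.sleep(.2)
print(r.current_t(),r.current_opening(),r.current_finger_force(),r.current_contact_force())
cv2.imwrite("pics/w2.png",optics.get_image("wrist")["pixels"][...,::-1])
E
```

```text
0.08745053650357873 30.987791419029236 [-0.43107086 -0.14528542  2.56791523]
6.9667 0.0878430514252504 30.610535144805908 [-0.98640914  0.4095627  -0.4176502 ]
```

View pics/w2.png

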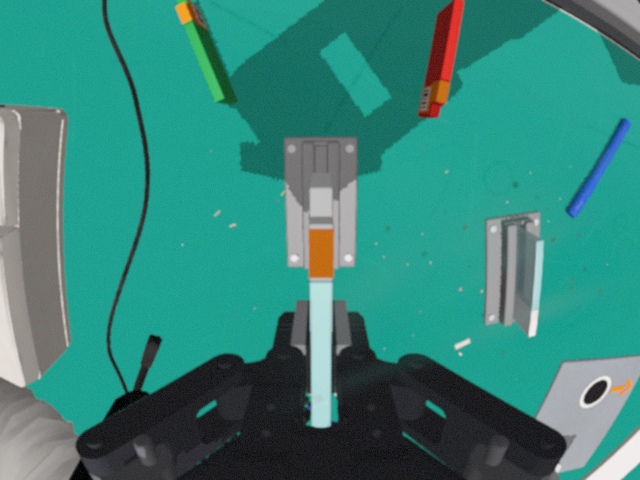

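The plate is held by clear glass, with the frosted end at (320,230) well ahead of the pads at (320,320). The plain plate is undisturbed. Now I'll move to the reader.

```bash
python3 - <<'E'
from h import *
ya=np.radians(96); p,q=final([.618,.094],ya,1)
for d in([-.05,0,.1],[-.03,0,.05],[0,0,0]): 
    j=r.inverse_kinematics(p+d,q); print(None if j is None else np.round(j,2))
w=p+[-.05,0,.1]
r.move_to(w,q); print(r.current_t(),r.current_tool_pos(),r.current_finger_force())
r.move_to(p,q); r.sleep(.5)
print(r.current_t(),p,r.current_tool_pos(),r.current_finger_force(),r.current_contact_force(),np.round(r.current_q(),3))
a=optics.get_image("scene"); b=optics.get_image("top"); pickle.dump([a,b],open("e.pkl","wb"))
cv2.imwrite("pics/e.png",np.hstack([cv2.resize(a["pixels"][120:270,250:450],(400,300)),cv2.resize(b["pixels"][90:270,150:350],(400,300))])[...,::-1])
P=cloud(b); h=cv2.cvtColor(b["pixels"],cv2.COLOR_RGB2HSV); m=(h[...,0]<22)&(h[...,1]>110)&(P[...,2]>.1)&(P[...,2]<.25)&(np.abs(P[...,0]-.62)<.1)&(np.abs(P[...,1]-.09)<.1)
print(m.sum(),P[m].mean(0) if m.any() else '')
E
```

```text
[-0.05  0.14  2.09  0.69  0.17 -0.79]
[-0.05  0.26  2.09  1.53  0.11 -1.63]
[-0.04  0.41  2.05  2.32  0.14 -2.43]
8.575 [0.56052155 0.04554383 0.26880559] 30.59942364692688
10.5333 [0.61025464 0.04592704 0.16872792] [0.61023692 0.04595107 0.16877669] 30.579873919487 [-0.63140269  0.35588955 -0.1533234 ] [-0.042  0.408  2.051  2.324  0.142 -2.434]
54 [0.60997354 0.08692399 0.1702966 ]
```

View pics/e.png

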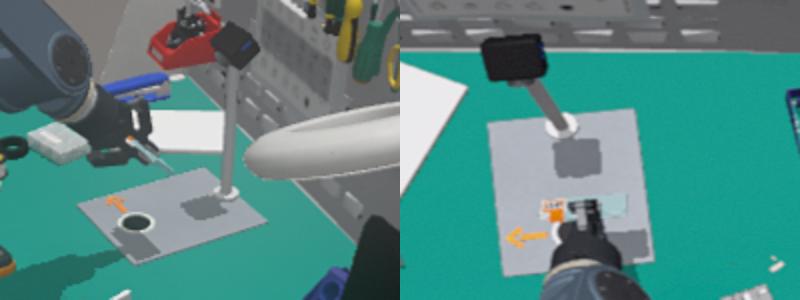

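The label faces up towards the lens at (550,208), the frosted end points along the arrow, and the plate touches nothing else. Handing in.

```bash
python3 -c "
from cell import r
print(r.current_qvel()); print(r.hand_in())"
```

```text
[-0.00064932  0.00211764  0.00053857 -0.00022503  0.00018843 -0.00159518]
the job is handed in; nothing more can be done
None
```

I handed the job in with the notched plate held steady by its clear glass about 15 cm above the reader's disc, label up towards the lens and frosted end along the arrow; the plain plate was still in its stand when last seen after the lift, and no verdict came back.

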